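Put the studio tools back in their foam tray

ROBOT

A 7-joint arm with a two-finger parallel gripper is mounted at the origin on the work surface. World frame = base frame: x ahead of the robot, y to its left, z up, the work surface at z = 0. Lengths are in m, angles in rad, forces in N, time in s.
With the tool pointing down it reaches from about 0.425 to 0.875 m from the base axis. Payload 4.7 kg.
Tool frame: the origin (TCP) lies at the very end of the fingers, on their centre line; the grasp point (between the pads) lies 19 mm behind it; z points along the fingers, y is the direction in which the jaws open and shut (so a half turn about z gives the same grasp; the last joint's range is limited). The gripper opens to 87 mm and grips with 3 to 60 N. Pads are 19 mm wide; open, the fingers measure 117 mm over their backs; the gripper's body (75 mm by 190 mm) begins 51 mm behind the grasp point.
Start: joints at [1.191, 0.321, -0.07, 1.45, 0.023, 1.371, -0.057], TCP at [0.249, -0.6, 0.223] pointing down, gripper open.
Joint ranges: [-2.86, 2.86], [-0.3, 2.09], [-1.38, 1.24], [0.06, 2.45], [-1.56, 4.7], [0.09, 2.05], [-2.69, 2.69]. Speed limits (rad/s): [2.57, 2.57, 3.14, 3.14, 3.14, 3.14, 3.14].

INTERFACE

Orientations are given as a rotation vector (axis times angle).
In Python, from bench import * gives the robot as it stands.
- The arm moves only by the shell command python3 -m jog 'ROWS' [OPENING] [FORCE]. ROWS is JSON, a list of rows, each a list of 4 numbers: the shift along the world's x, y, z in mm, then the turn about the world's z in rad. In form: [[x, y, z, twist], ...]. A call has exactly 8 rows; each row is the pose to reach, as a shift and turn from the pose commanded when the call began; what a row does not reach only later rows make up. A row lasts 1/8 s, in which the tool goes at most 62.5 mm and 10.7 degrees, less where a joint would pass 70% of its speed; a pose out of reach is approached as far as the arm can. A call with a gripper value outside its range is refused whole. OPENING is the opening, from -1 (shut) to 1 (fully open), set as the call begins (- or left out, the last holds). The fingers move at their own pace and stop on an object; FORCE is the grip in N (left out, the last holds). Time passes only in rows, so rows that repeat a pose let the fingers close, or fill a call up. It gives the time, the measured TCP pose, the force and the opening at its end, in the units of the state.
- get_state(): the state, without advancing time (a new reading comes with each control period).
- get_image(name): name is "scene" or "top" or "wrist"; returns a dict with "image" (384x512x3 uint8, red, green, blue), "fx", "fy", "cx", "cy" (pixels), "D" ([k1, k2, p1, p2, k3] as OpenCV has them; the pictures are not rectified), "position" and "rotation" of the camera in the world; the wrist camera has in their place "tool_from_camera" (4x4, takes a point from camera to tool coordinates, whose origin is the TCP and whose axes are the flange's). Camera axes: x right, y down, z forward; pixel columns grow to the right and rows downward; lengths in m; the calibration is good to about 2 mm. A picture is of the moment at which its call begins: read the wrist's pose just before it. There is no depth.
- close_job(): hands the job in, once; it reports no verdict.
The state is a dict: "time": time; "joint_positions": joint angles; "qd": joint speeds; "joint_torque": joint torques, N m; "position": TCP position; "tool_rot": TCP orientation; "ft_force": force on the tool from outside, world axes, zero at the start; "torque": the same for the moment, N m; "grip_width": opening from 0.0 (shut) to 1.0 (fully open).
Only numpy, scipy, OpenCV 4.12 (cv2) and the standard library are available. Lean on these libraries where they do the work, as an engineer would, in place of code of your own. Each camera call takes 0.05 s, during which the arm holds its last target. There are 200 camera calls.

TASK

Put the four hand tools back in the yellow foam-lined tray: the brayer, the flat brush, the scraper and the cutter, each lying flat and fully down in the cut-out of its own shape and colour, and let go. Do not knock over or push aside the glue tub and the squeeze bottle.

Things in the scene. Friction and masses are not known exactly. Their poses are not given: they have to be found in the camera images.
- brayer: Ink roller lying flat: blue handle, wire fork, black roller across its end. 140 long, 49 wide at the roller, 28 tall (mm), 150 g. Origin: on its underside, below the grip point (near the centre of mass); z up, x along the tool to the roller, from -64 to +76 mm. At the origin the handle is 26 mm wide (y) and 26 mm tall.
- brush: Flat brush lying flat: brown wooden handle, steel ferrule, dark bristles. 144 long, 48 wide at the bristles, 17 tall (mm), 90 g. Origin: on its underside, below the grip point (near the centre of mass); z up, x along the tool to the bristles, from -64 to +80 mm. At the origin the handle is 24 mm wide (y), 17 mm tall.
- scraper: Paint scraper lying flat: red handle, flaring steel blade. 144 long, 48 wide at the blade's end, 22 tall (mm), 120 g. Origin: on its underside, below the grip point (near the centre of mass); z up, x along the tool to the blade, from -64 to +80 mm. At the origin the handle is 26 mm wide (y), 22 mm tall.
- cutter: Snap-off cutter lying flat, blade drawn in: straight yellow body, black slide button, short steel nose. 142 long, 26 wide, 19 tall (mm; 24 at the button), 110 g. Origin: on its underside, below the grip point (near the centre of mass); z up, x along the tool to the nose, from -64 to +78 mm. At the origin the body is 26 mm wide (y).
- nest_brayer: Black foam insert in the yellow tray for the brayer, 176 x 80 x 22 (mm), fixed. Blue-lined cut-out 12 deep, x = -72 to 88: handle slot 44 wide, then a T-end 64 wide from x = 36. Fully home, the tool's origin is 10 above this origin (insert's underside), its x axis along this x. A finger channel, x = -22 to 22, as deep, crosses the full width; tray rim is no higher than its floor.
- nest_brush: Black foam insert in the yellow tray for the brush, 176 x 80 x 22 (mm), fixed. Brown-lined cut-out 12 deep, x = -72 to 88: handle slot 44 wide, then a paddle 64 wide from x = 22. Fully home, the tool's origin is 10 above this origin (insert's underside), its x axis along this x. A finger channel, x = -22 to 22, as deep, crosses the full width; tray rim is no higher than its floor.
- nest_scraper: Black foam insert in the yellow tray for the scraper, 176 x 80 x 22 (mm), fixed. Red-lined cut-out 12 deep, x = -72 to 88: handle slot 44 wide, then flaring from 50 to 66. Fully home, the tool's origin is 10 above this origin (insert's underside), its x axis along this x. A finger channel, x = -22 to 22, as deep, crosses the full width; tray rim is no higher than its floor.
- nest_cutter: Black foam insert in the yellow tray for the cutter, 176 x 80 x 22 (mm), fixed. Yellow-lined cut-out 12 deep, x = -72 to 88: a straight slot 44 wide. Fully home, the tool's origin is 10 above this origin (insert's underside), its x axis along this x. A finger channel, x = -22 to 22, as deep, crosses the full width; tray rim is no higher than its floor.
- glue_tub: Bystander: white screw-top tub with a blue band, 84 mm across, 95 mm tall, 450 g, standing loose on the bench beyond the tools. Origin: centre of its underside.
- squeeze_bottle: Bystander: slim cloudy-clear bottle with a pale cap, 56 mm across, 140 mm tall, 220 g, standing loose on the bench. Origin: centre of its underside.
Not all that is in view belongs to the job. What is shaped like the nest_brayer but green or white is not meant. Several things look just like the cutter: the one meant starts farthest from the robot's base.

How it is judged:
By the outcome, as a careful person would: the job done as asked, in the order asked, and still so for the second after the job is handed in, with the robot touching nothing.
It also fails if it takes over 128 s, if anything falls off the work surface, if the arm or the gripper's body presses on something with over 40 N, if the wrist force passes 120 N, or if a joint passes its speed limit or range.

## Working session

There is one attempt and no reset: what is moved stays moved. The work goes in short steps, Python scripts to look and compute and a shell command to move; the robot and the scene stay as the last step left them, time stands still between calls to the robot, and variables do not carry over. Pictures are saved under pics/ and viewed, about 12 in all and at most 16, crops included, and the job is handed in when it is done.

```bash
ls; mkdir -p pics; cat > h.py <<'E'
from bench import *
import numpy as np, cv2
from scipy.spatial.transform import Rotation as R
def cam(name):
    s=get_state(); d=get_image(name)
    if name=="wrist":
        T=np.eye(4);T[:3,:3]=R.from_rotvec(s["tool_rot"]).as_matrix();T[:3,3]=s["position"]
        M=T@np.array(d["tool_from_camera"]); d["P"]=M[:3,3]; d["R"]=M[:3,:3]
    else:
        d["P"]=np.array(d["position"]); r=np.array(d["rotation"]); d["R"]=r if r.shape==(3,3) else R.from_rotvec(r).as_matrix()
    d["K"]=np.array([[d["fx"],0,d["cx"]],[0,d["fy"],d["cy"]],[0,0,1.]]); d["D"]=np.array(d["D"],float)
    return d
def plane(d,px,z):
    u=cv2.undistortPoints(np.array(px,float).reshape(-1,1,2),d["K"],d["D"]).reshape(-1,2)
    v=np.c_[u,np.ones(len(u))]@d["R"].T
    return d["P"]+v*((z-d["P"][2])/v[:,2])[:,None]
def proj(d,X):
    X=(np.atleast_2d(X)-d["P"])@d["R"]
    return cv2.projectPoints(X,np.zeros(3),np.zeros(3),d["K"],d["D"])[0].reshape(-1,2)
def save(d,n,s=1.5): cv2.imwrite("pics/"+n,cv2.resize(d["image"][:,:,::-1],None,fx=s,fy=s))
E
python3 - <<'E'
from h import *
import pickle
for n in("top","scene"):
    d=cam(n);save(d,n+"0.png");pickle.dump(d,open(n+"0.pkl","wb"));print(n,d["P"],d["R"].round(3).tolist(),d["fx"],d["D"])
print(get_state())
E
```

```text
pics
top [ 0.49676166 -0.00198273  1.10437501] [[-0.024, -0.999, 0.029], [-1.0, 0.024, -0.019], [0.019, -0.029, -0.999]] 377.68613105627304 [-0.00331064  0.          0.          0.          0.        ]
scene [1.16683015 0.25239552 0.839054  ] [[-0.376, 0.714, -0.59], [0.927, 0.286, -0.244], [-0.006, -0.638, -0.77]] 355.89890256217745 [-0.10413333  0.          0.          0.          0.        ]
{'time': 0.1, 'joint_positions': array([ 1.19110275,  0.32177554, -0.07005834,  1.45154793,  0.02264508,
        1.3707644 , -0.05687685]), 'qd': array([ 0.00067473, -0.00075012, -0.00039882, -0.00124424, -0.0007549 ,
        0.00132626, -0.00092045]), 'joint_torque': array([ 8.85652639e-05, -4.92572093e+01, -4.05416228e-01, -3.13396347e+01,
       -6.41111308e-02,  3.95414466e-02,  3.47153934e-05]), 'position': array([ 0.24914269, -0.59983643,  0.2215559 ]), 'tool_rot': array([-3.07927028e+00, -6.14312734e-01,  7.43544247e-04]), 'ft_force': array([-0.26795178,  0.49212813,  0.29581733]), 'torque': array([0.037218  , 0.00095538, 0.01422912]), 'grip_width': 1.005288141397224}
```

View pics/top0.png

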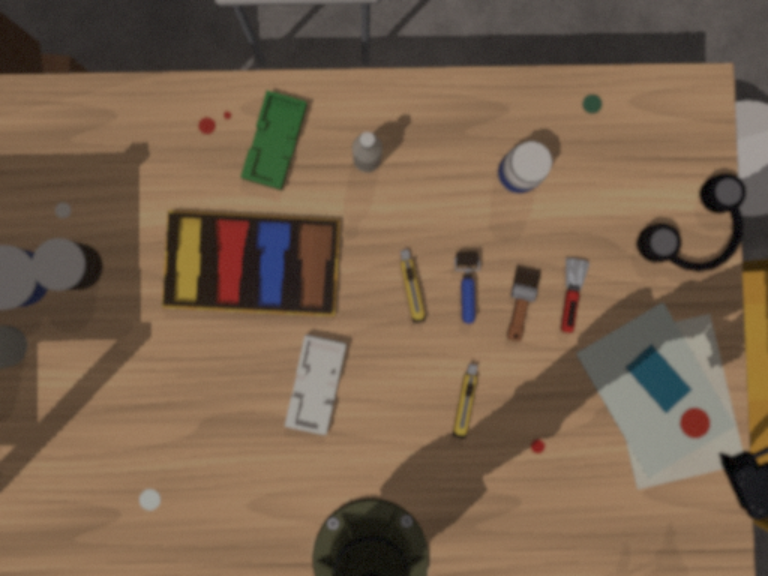

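View pics/scene0.png

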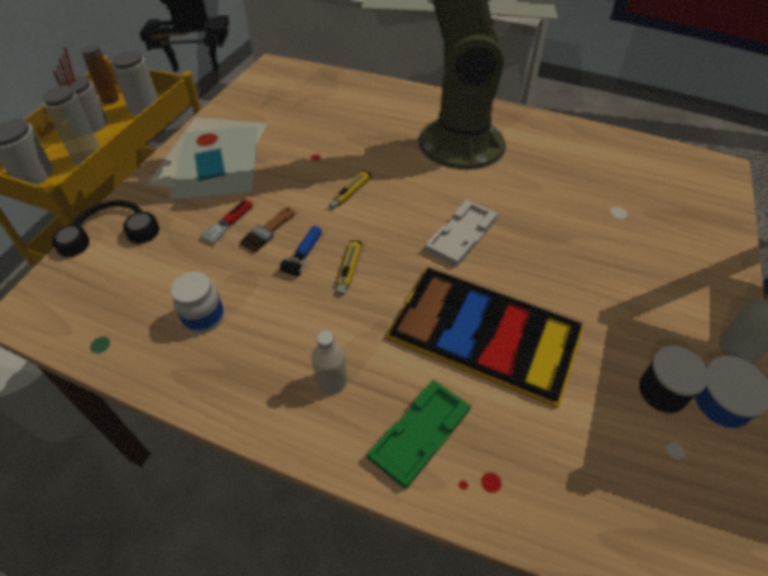

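The top view has robot +x pointing up and +y pointing left. The tray (cut-outs yellow, red, blue, brown) is around (250,262). The tools are the cutter (412,285), brayer (468,288), brush (523,300) and scraper (572,295), with the nearer cutter decoy at (467,400). The bottle is at (367,150) and the tub at (525,165). All working ends and cut-out wide ends point up, towards +x.

```bash
cat > m.py <<'E'
from h import *
def blob(d,name,roi):
    im=d["image"]; hsv=cv2.cvtColor(im,cv2.COLOR_RGB2HSV); H,S,V=[hsv[:,:,i].astype(int) for i in range(3)]
    m={"blue":(H>100)&(H<130)&(S>110),"red":((H<6)|(H>172))&(S>150),"yellow":(H>22)&(H<34)&(S>140),"brown":(H>3)&(H<16)&(S>100)&(V<150)&(V>50)}[name]
    k=np.zeros(m.shape,np.uint8); x0,y0,x1,y1=roi; k[y0:y1,x0:x1]=1
    m=m.astype(np.uint8)*k
    c=max(cv2.findContours(m,cv2.RETR_EXTERNAL,cv2.CHAIN_APPROX_NONE)[0],key=cv2.contourArea)
    return c.reshape(-1,2),m
def box(P):  # world contour -> centre, long axis (pointing +x), ends
    (cx,cy),(w,h),a=cv2.minAreaRect((P[:,:2]*1000).astype(np.float32))
    a=np.radians(a)+(0 if w>h else np.pi/2); u=np.array([np.cos(a),np.sin(a)]); u=u if u[0]>0 else -u
    return np.array([cx,cy]),u,max(w,h),min(w,h)
E
python3 - <<'E'
from m import *; import pickle
d=pickle.load(open("top0.pkl","rb"))
for n,c,roi,z in [("cutter","yellow",(260,155,290,222),.01),("brayer","blue",(300,160,325,225),.013),("brush","brown",(335,190,360,230),.012),("scraper","red",(368,185,395,225),.012),
 ("nY","yellow",(110,140,138,206),.012),("nR","red",(142,140,168,206),.012),("nB","blue",(170,140,196,206),.012),("nBr","brown",(197,140,223,206),.012)]:
    p,m=blob(d,c,roi); P=plane(d,p,z); ce,u,L,W=box(P); tail=ce-u*L/2
    print(n,len(p),"ctr",ce.round(),"ang",round(float(np.arctan2(u[1],u[0])),3),"LW",round(L),round(W),"tail+64",(tail+64*u).round(),"tail+72",(tail+72*u).round())
E
```

```text
cutter 14 ctr [ 460. -101.] ang 1.546 LW 12 12 tail+64 [461. -43.] tail+72 [462. -35.]
brayer 61 ctr [ 487. -201.] ang -0.029 LW 81 17 tail+64 [ 510. -201.] tail+72 [ 518. -201.]
brush 140 ctr [ 455. -302.] ang -0.031 LW 110 70 tail+64 [ 464. -302.] tail+72 [ 472. -302.]
scraper 70 ctr [ 461. -397.] ang -0.21 LW 80 24 tail+64 [ 485. -402.] tail+72 [ 492. -404.]
nY 46 ctr [522. 332.] ang -0.024 LW 29 23 tail+64 [572. 331.] tail+72 [580. 331.]
nR 142 ctr [573. 252.] ang -0.022 LW 162 63 tail+64 [556. 252.] tail+72 [564. 252.]
nB 141 ctr [568. 179.] ang -0.135 LW 160 63 tail+64 [552. 181.] tail+72 [560. 180.]
nBr 160 ctr [564.  96.] ang -0.091 LW 171 67 tail+64 [543.  98.] tail+72 [551.  97.]
```

```bash
python3 - <<'E'
from m import *; import pickle
d=pickle.load(open("top0.pkl","rb")); hsv=cv2.cvtColor(d["image"],cv2.COLOR_RGB2HSV)
for x,y in [(275,194),(269,180),(125,170),(126,190),(345,216),(347,208),(210,180),(208,160),(330,220),(360,220),(225,180),(115,180),(380,205)]: print((x,y),hsv[y,x])
# tray: yellow border + black foam = not wood; dark foam mask
V=hsv[:,:,2]; k=((V<45)).astype(np.uint8); k[:138]=0;k[212:]=0;k[:,:105]=0;k[:,230:]=0
c=max(cv2.findContours(k,0,1)[0],key=cv2.contourArea); ce,u,L,W=box(plane(d,c.reshape(-1,2),.022)); print("foam",ce,u,L,W)
E
```

```text
(275, 194) [ 17  52 103]
(269, 180) [ 21 157 135]
(125, 170) [ 23 165 155]
(126, 190) [ 22 161 157]
(345, 216) [ 11 146 110]
(347, 208) [ 11 139 114]
(210, 180) [ 11 138 105]
(208, 160) [ 11 140 106]
(330, 220) [ 14 106 147]
(360, 220) [ 15 103 154]
(225, 180) [ 18 130 114]
(115, 180) [ 17 112  41]
(380, 205) [  2 143  64]
foam [575.92297363 299.3241272 ] [ 0.9997062  -0.02423865] 165.89695739746094 34.00614929199219
```

```bash
python3 -m jog '[[0,0,20,0],[30,30,30,0],[60,80,40,0],[100,130,50,0],[140,180,60,0],[170,230,70,0],[180,280,80,0],[180,300,90,0]]' 1
```

```text
time: 1.1
position: [0.4312, -0.2965, 0.3147]
tool_rot: [3.078, 0.623, 0.003]
ft_force: [0.5, -0.8, -0.1]
grip_width: 1.001
```

```bash
sed -i 's/"yellow":.*"brown":.*}\[name\]/"yellow":(H>18)\&(H<34)\&(S>135),"brown":(H>3)\&(H<13)\&(S>120)\&(V<135)\&(V>40)}[name]/' m.py
python3 - <<'E'
from m import *; import pickle
d=pickle.load(open("top0.pkl","rb"))
for n,c,roi,z in [("cutter","yellow",(260,155,290,222),.01),("brush","brown",(335,190,360,230),.012),
 ("nY","yellow",(114,145,138,203),.014),("nR","red",(142,140,168,206),.014),("nB","blue",(170,140,196,206),.014),("nBr","brown",(197,147,223,206),.014)]:
    p,m=blob(d,c,roi); P=plane(d,p,z); ce,u,L,W=box(P); tail=ce-u*L/2
    print(n,len(p),"ctr",ce.round(),"ang",round(float(np.arctan2(u[1],u[0])),3),"LW",round(L),round(W),"tail+64",(tail+64*u).round(),"tail+72",(tail+72*u).round())
d=cam("wrist"); save(d,"w1.png"); pickle.dump(d,open("w1.pkl","wb")); print(d["P"],d["R"].round(3).tolist())
E
```

```text
cutter 153 ctr [508. -94.] ang 0.193 LW 115 26 tail+64 [514. -93.] tail+72 [522. -91.]
brush 62 ctr [ 446. -296.] ang -0.278 LW 77 27 tail+64 [ 471. -303.] tail+72 [ 479. -305.]
nY 138 ctr [577. 337.] ang -0.015 LW 161 51 tail+64 [561. 337.] tail+72 [569. 337.]
nR 142 ctr [572. 251.] ang -0.022 LW 161 63 tail+64 [556. 251.] tail+72 [564. 251.]
nB 141 ctr [568. 179.] ang -0.135 LW 159 63 tail+64 [552. 181.] tail+72 [560. 180.]
nBr 139 ctr [561.  99.] ang -0.121 LW 162 65 tail+64 [545. 101.] tail+72 [552. 100.]
[ 0.49493083 -0.26871158  0.47742794] [[0.389, -0.892, -0.232], [-0.921, -0.376, -0.1], [0.002, 0.253, -0.968]]
```

View pics/w1.png

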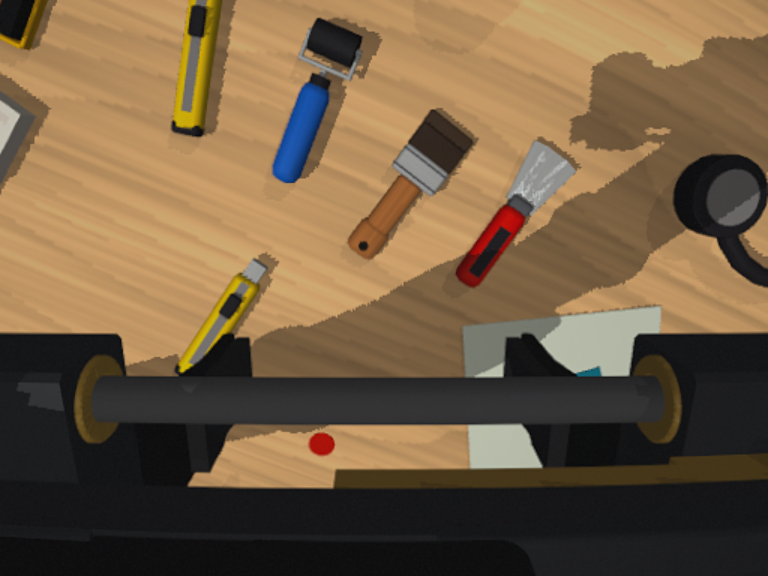

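```bash
cat > meas.py <<'E'
from m import *
def meas(d,c,roi,z):
    p,m=blob(d,c,roi); P=plane(d,p,z); ce,u,L,W=box(P); tail=ce-u*L/2
    return ce.round(),"ang",round(float(np.arctan2(u[1],u[0])),3),"LW",round(L),round(W),"tail+64",(tail+64*u).round()
def grip():
    s=get_state(); y=R.from_rotvec(s["tool_rot"]).as_matrix()[:,1]; t=(np.arctan2(y[1],y[0])-np.pi/2+np.pi/2)%np.pi-np.pi/2
    return s["position"]*1000,t
E
python3 - <<'E'
from meas import *; import pickle
d=pickle.load(open("w1.pkl","rb"))
for n,c,roi,z in [("cutter","yellow",(105,0,155,95),.012),("brayer","blue",(175,40,225,125),.013),("brush","brown",(225,110,285,175),.010),("scraper","red",(300,130,352,195),.012)]:
    print(n,*meas(d,c,roi,z))
print(grip())
E
```

```text
cutter [507. -94.] ang 0.185 LW 110 29 tail+64 [516. -92.]
brayer [ 487. -199.] ang 0.0 LW 88 26 tail+64 [ 507. -199.]
brush [ 413. -291.] ang 1.571 LW 0 0 tail+64 [ 413. -227.]
scraper [ 461. -397.] ang -0.192 LW 83 27 tail+64 [ 483. -401.]
(array([ 431.33099593, -295.83610552,  316.32695769]), np.float64(0.39995667963877946))
```

The wrist view shows the brayer at (310,110), brush (415,180), scraper (515,215) and the far cutter (195,65). The brayer measures (507,-199) at θ≈0 in both views, so I'll approach it.

```bash
python3 -m jog '[[30,40,-50,-0.15],[60,80,-100,-0.3],[76,97,-150,-0.4],[76,97,-200,-0.4],[76,97,-240,-0.4],[76,97,-270,-0.4],[76,97,-270,-0.4],[76,97,-270,-0.4]]'
python3 -m jog '[[0,0,-20,0],[0,0,-38,0],[0,0,-39,0],[0,0,-39,0],[0,0,-39,0],[0,0,-39,0],[0,0,-39,0],[0,0,-39,0]]'; 
python3 -c "
from meas import *; print(grip())"
python3 -m jog '[[0,0,0,0],[0,0,0,0],[0,0,0,0],[0,0,0,0],[0,0,0,0],[0,0,0,0],[0,0,0,0],[0,0,0,0]]' -1 25
```

```text
time: 2.15
position: [0.5063, -0.2048, 0.044]
tool_rot: [3.14, -0.012, 0.003]
ft_force: [-0.2, 0.0, 0.0]
grip_width: 1.0
time: 3.15
position: [0.5054, -0.2033, 0.0037]
tool_rot: [3.141, -0.01, 0.0]
ft_force: [-0.5, 0.5, -0.2]
grip_width: 1.003
(array([ 505.42825826, -203.32108581,    3.68310823]), np.float64(-0.00622056295248985))
time: 4.15
position: [0.5054, -0.2031, 0.0036]
tool_rot: [-3.141, 0.01, 0.0]
ft_force: [0.2, 0.1, 0.4]
grip_width: 0.295
```

```bash
python3 -m jog '[[0,0,40,0],[0,0,90,0],[0,50,130,0],[0,110,150,0],[0,170,180,0],[0,230,210,0],[0,285,240,0],[0,340,270,0]]'
python3 -m jog '[[5,50,15,0],[10,100,26,0],[15,123,26,0],[15,123,26,0],[15,123,26,0],[15,123,26,0],[15,123,26,0],[15,123,26,0]]'
python3 - <<'E'
from meas import *; import pickle
print(grip())
d=cam("wrist"); save(d,"w2.png"); pickle.dump(d,open("w2.pkl","wb"))
E
```

```text
time: 5.15
position: [0.5049, 0.128, 0.2689]
tool_rot: [3.141, -0.01, 0.001]
ft_force: [1.1, 1.4, -0.9]
grip_width: 0.297
time: 6.15
position: [0.5205, 0.2489, 0.2942]
tool_rot: [3.141, -0.011, 0.0]
ft_force: [-0.4, -1.4, -1.2]
grip_width: 0.297
(array([520.50588363, 248.93080813, 294.17580057]), np.float64(-0.0071281454347129625))
```

View pics/w2.png

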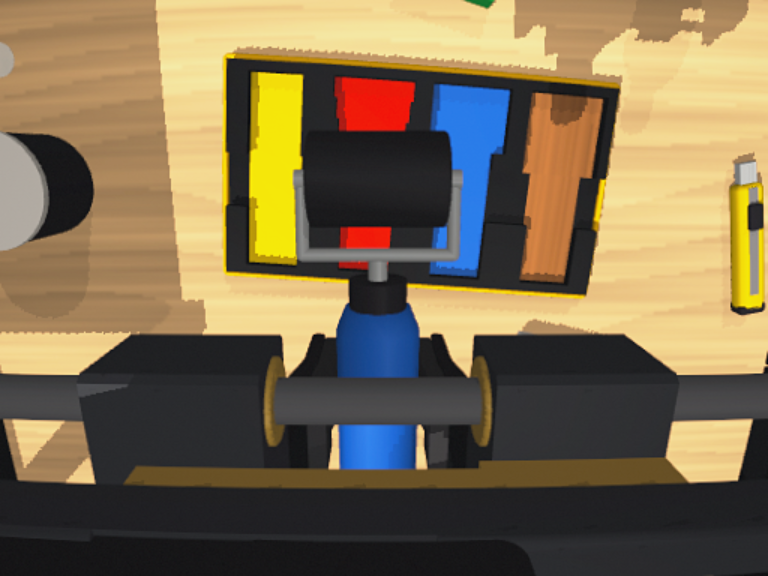

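The wrist view shows the whole tray, with cut-outs yellow (275,168), red (376,175), blue (470,180) and brown (562,190). The brayer is held straight, with its roller at (378,178). I'll locate the cut-outs from their end edges.

```bash
python3 - <<'E'
from meas import *; import pickle
d=pickle.load(open("w2.pkl","rb")); hsv=cv2.cvtColor(d["image"],cv2.COLOR_RGB2HSV); print(hsv[130,375],hsv[70,375])
H,S,V=[hsv[:,:,i].astype(int) for i in range(3)]
ms={"yellow":(H>22)&(H<34)&(S>150),"red":((H<8)|(H>172))&(S>170),"blue":(H>100)&(H<125)&(S>110),"brown":(H>5)&(H<15)&(S>130)}
for n,roi in {"yellow":(162,42,204,179),"red":(215,44,285,183),"blue":(280,50,345,187),"brown":(340,57,406,192)}.items():
    x0,y0,x1,y1=roi; k=np.zeros(H.shape,bool);k[y0:y1,x0:x1]=1; ys,xs=np.nonzero(ms[n]&k); p=np.c_[xs,ys]
    c=np.array([p[np.argmin(xs+ys)],p[np.argmax(xs-ys)],p[np.argmin(xs-ys)],p[np.argmax(xs+ys)]]) # TL TR BL BR
    W=plane(d,c,.013)[:,:2]*1000; t=(W[0]+W[1])/2; b=(W[2]+W[3])/2; u=(t-b); L=np.linalg.norm(u);u/=L
    print(n,c.tolist(),"L",L.round(),"top/bot w",np.linalg.norm(W[0]-W[1]).round(),np.linalg.norm(W[2]-W[3]).round(),"ang",np.arctan2(u[1],u[0]).round(3),"origin",(t-u*(L/2+8)).round(1))
# tray yellow rim box
E
```

```text
[ 13 170 195] [ 13 162 113]
yellow [[167, 48], [201, 49], [166, 174], [197, 176]] L 160.0 top/bot w 42.0 42.0 ang -0.072 origin [569.9 338. ]
red [[223, 51], [276, 55], [226, 178], [258, 175]] L 156.0 top/bot w 66.0 43.0 ang -0.073 origin [565.3 257.1]
blue [[289, 56], [339, 59], [286, 182], [318, 183]] L 160.0 top/bot w 63.0 43.0 ang -0.068 origin [558.1 176.7]
brown [[355, 62], [400, 65], [347, 186], [375, 188]] L 160.0 top/bot w 58.0 39.0 ang -0.067 origin [551.5  96.1]
```

```bash
python3 -m jog '[[15,-30,-40,-0.06],[35,-72,-90,-0.06],[35,-72,-140,-0.06],[35,-72,-190,-0.06],[35,-72,-226,-0.06],[35,-72,-226,-0.06],[35,-72,-226,-0.06],[35,-72,-226,-0.06]]'
python3 -c "
from meas import *; print(grip())"
python3 -m jog '[[0,0,-20,0],[0,0,-35,0],[0,0,-45,0],[0,0,-49,0],[0,0,-50,0],[0,0,-50,0],[0,0,-50,0],[0,0,-50,0]]'
```

```text
time: 7.2
position: [0.557, 0.1782, 0.0703]
tool_rot: [-3.139, 0.104, -0.006]
ft_force: [-0.3, -0.6, -0.4]
grip_width: 0.299
(array([556.97069669, 178.15395745,  70.29993717]), np.float64(-0.06619924544036326))
time: 8.2
position: [0.5557, 0.1776, 0.0184]
tool_rot: [-3.14, 0.104, -0.001]
ft_force: [0.0, -0.6, -1.8]
grip_width: 0.296
```

```bash
python3 -m jog '[[0,0,-1,0],[0,0,-2,0],[0,0,-2,0],[0,0,-2,0],[0,0,-2,0],[0,0,-2,0],[0,0,-2,0],[0,0,-2,0]]'
python3 -m jog '[[0,0,0,0],[0,0,0,0],[0,0,0,0],[0,0,0,0],[0,0,30,0],[0,0,80,0],[0,0,130,0],[0,0,180,0]]' 0.4
python3 -m jog '[[0,-50,50,0],[-20,-110,80,0],[-40,-170,100,0],[-60,-230,100,0],[-80,-290,100,0],[-100,-350,100,0],[-120,-410,100,0],[-140,-450,100,0]]' 1
python3 - <<'E'
from meas import *; import pickle
print(grip())
d=cam("wrist"); save(d,"w3.png"); pickle.dump(d,open("w3.pkl","wb"))
t=cam("top"); cv2.imwrite("pics/t3.png",cv2.resize(t["image"][125:225,90:260,::-1],None,fx=4,fy=4,interpolation=cv2.INTER_CUBIC))
E
```

```text
time: 9.2
position: [0.5554, 0.1775, 0.016]
tool_rot: [3.14, -0.104, -0.0]
ft_force: [0.2, -0.5, -0.9]
grip_width: 0.296
time: 10.2
position: [0.5552, 0.1775, 0.1977]
tool_rot: [3.14, -0.104, 0.0]
ft_force: [0.3, -0.2, -0.2]
grip_width: 0.704
time: 11.2
position: [0.4158, -0.2716, 0.2962]
tool_rot: [3.139, -0.103, 0.001]
ft_force: [-0.3, -0.2, 0.4]
grip_width: 0.999
(array([ 415.76759295, -271.56272574,  296.21573543]), np.float64(-0.06583452571211801))
```

View pics/w3.png

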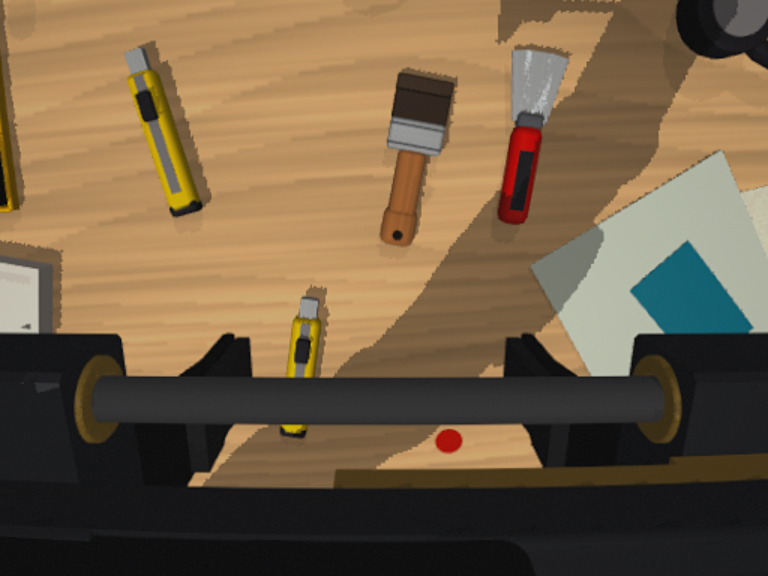

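View pics/t3.png

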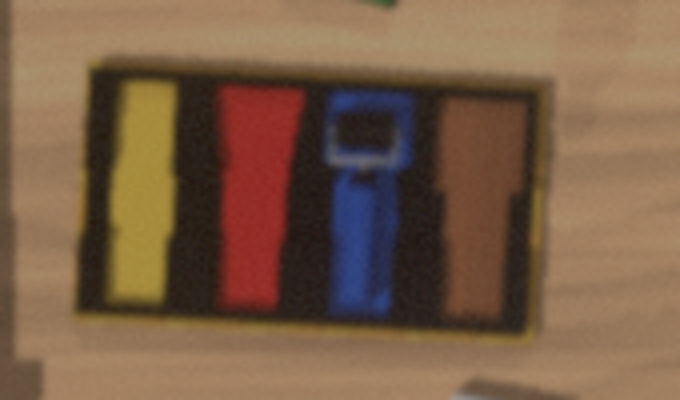

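The top crop shows the brayer lying in the blue cut-out, with its roller in the T-end at (365,130). The wrist view shows the brush tail at about (397,245) and bristle end (427,75), the scraper at (530,135), and the far cutter from nose (135,52) to tail (187,212).

```bash
python3 - <<'E'
from meas import *; import pickle
d=pickle.load(open("w3.pkl","rb")); im=d["image"]; hsv=cv2.cvtColor(im,cv2.COLOR_RGB2HSV); print(hsv[125,271],hsv[110,273],hsv[125,250],hsv[145,300],hsv[150,290])
H,S,V=[hsv[:,:,i].astype(int) for i in range(3)]
def ax(n,m,roi,z,zt):
    x0,y0,x1,y1=roi; k=np.zeros(H.shape,np.uint8);k[y0:y1,x0:x1]=1; m=m.astype(np.uint8)*k
    c=max(cv2.findContours(m,0,1)[0],key=cv2.contourArea).reshape(-1,2); ce,u,L,W=box(plane(d,c,z)); t=ce-u*L/2
    print(n,ce.round(),"ang",np.arctan2(u[1],u[0]).round(3),"LW",L.round(),W.round(),"tail",t.round(),"tail+64",(t+64*u).round(),"end-80",(ce+u*(L/2-80)).round())
ax("brush",(H<13)&(S>150),(250,97,290,168),.009,0)
ax("bristle",(V<80),(255,45,306,90),.010,0)
ax("scraper",((H<8)|(H>172))&(S>170),(325,75,365,152),.012,0)
ax("cutter",(S>150)&(H>20)&(H<34)|(V<50)&(np.arange(512)<140)[None,:],(80,40,136,146),.012,0)
E
```

```text
[ 13 172 144] [ 13 173 146] [ 16 123 191] [ 16 122 205] [ 16 123 197]Traceback (most recent call last):
  File "<stdin>", line 8, in <module>
  File "<stdin>", line 7, in ax
AttributeError: 'float' object has no attribute 'round'
```

```bash
cat > ax.py <<'E'
from meas import *; import pickle,sys
def ax(d,n,f,roi,z):
    hsv=cv2.cvtColor(d["image"],cv2.COLOR_RGB2HSV); H,S,V=[hsv[:,:,i].astype(int) for i in range(3)]
    x0,y0,x1,y1=roi; k=np.zeros(H.shape,np.uint8);k[y0:y1,x0:x1]=1; m=f(H,S,V).astype(np.uint8)*k
    c=max(cv2.findContours(m,0,1)[0],key=cv2.contourArea).reshape(-1,2); ce,u,L,W=box(plane(d,c,z)); t=ce-u*L/2
    print(n,ce.round(),"ang",round(float(np.arctan2(u[1],u[0])),3),"LW",round(L),round(W),"tail",t.round(),"tail+64",(t+64*u).round(),"end",(ce+u*L/2).round())
E
python3 - <<'E'
from ax import *
d=pickle.load(open("w3.pkl","rb"))
ax(d,"brush",lambda H,S,V:(H<15)&(S>145),(250,97,290,168),.009)
ax(d,"bristle",lambda H,S,V:V<80,(255,45,306,90),.010)
ax(d,"scraper",lambda H,S,V:((H<8)|(H>172))&(S>170),(325,75,365,152),.012)
ax(d,"cutter",lambda H,S,V:(S>150)&(H>20)&(H<34)|(V<50),(80,40,136,146),.012)
E
```

```text
brush [ 447. -296.] ang -0.246 LW 82 29 tail [ 407. -286.] tail+64 [ 469. -301.] end [ 486. -306.]
bristle [ 529. -316.] ang 1.322 LW 47 36 tail [ 523. -339.] tail+64 [ 539. -277.] end [ 535. -293.]
scraper [ 461. -397.] ang -0.182 LW 83 27 tail [ 420. -390.] tail+64 [ 483. -401.] end [ 501. -405.]
cutter [509. -94.] ang 0.191 LW 123 29 tail [ 448. -105.] tail+64 [511. -93.] end [569. -82.]
```

```bash
python3 -m jog '[[30,-15,-50,-0.1],[53,-30,-100,-0.18],[53,-30,-160,-0.18],[53,-30,-210,-0.18],[53,-30,-250,-0.18],[53,-30,-250,-0.18],[53,-30,-270,-0.18],[53,-30,-292,-0.18]]'
python3 -m jog '[[0,0,0,0],[0,0,0,0],[0,0,0,0],[0,0,0,0],[0,0,0,0],[0,0,0,0],[0,0,0,0],[0,0,0,0]]' -1 25
python3 -m jog '[[0,0,40,0],[0,0,90,0],[0,50,130,0],[0,110,150,0],[10,170,150,0.06],[20,230,150,0.12],[30,285,150,0.18],[40,340,150,0.18]]'
python3 -c "
from meas import *; print(grip())"
```

```text
time: 12.3
position: [0.4717, -0.301, 0.0065]
tool_rot: [3.115, -0.386, 0.007]
ft_force: [0.0, 0.8, 0.1]
grip_width: 0.997
time: 13.3
position: [0.4695, -0.3, 0.004]
tool_rot: [3.118, -0.386, -0.0]
ft_force: [0.3, -1.3, 0.7]
grip_width: 0.276
time: 14.3
position: [0.5094, 0.0419, 0.154]
tool_rot: [3.139, -0.103, 0.0]
ft_force: [-0.4, 0.0, -0.0]
grip_width: 0.272
(array([509.40417789,  41.87734418, 154.02495874]), np.float64(-0.06574786041476965))
```

```bash
python3 -m jog '[[21,27,-30,0],[42,54,-70,0],[42,54,-90,0],[42,54,-90,0],[42,54,-105,0],[42,54,-120,0],[42,54,-134,0],[42,54,-138,0]]'
python3 -m jog '[[0,0,0,0],[0,0,0,0],[0,0,0,0],[0,0,0,0],[0,0,0,0],[0,0,0,0],[0,0,0,0],[0,0,0,0]]'
python3 -m jog '[[0,0,0,0],[0,0,0,0],[0,0,0,0],[0,0,0,0],[0,0,30,0],[0,0,80,0],[0,0,130,0],[0,0,180,0]]' 0.4
python3 -m jog '[[0,-50,40,0],[-10,-110,40,0],[-20,-170,40,0],[-30,-230,40,0],[-40,-290,40,0],[-50,-350,40,0],[-60,-410,20,-0.06],[-68,-470,0,-0.12]]' 1
python3 - <<'E'
from meas import *
print(grip())
t=cam("top"); cv2.imwrite("pics/t4.png",cv2.resize(t["image"][125:225,90:260,::-1],None,fx=4,fy=4,interpolation=cv2.INTER_CUBIC))
E
```

```text
time: 15.3
position: [0.5504, 0.0934, 0.0159]
tool_rot: [3.138, -0.105, -0.005]
ft_force: [-9.4, -3.2, 22.8]
grip_width: 0.275
time: 16.3
position: [0.5515, 0.0942, 0.016]
tool_rot: [3.14, -0.104, -0.0]
ft_force: [-0.2, -0.2, -1.3]
grip_width: 0.275
time: 17.3
position: [0.5513, 0.0941, 0.1977]
tool_rot: [3.14, -0.104, 0.0]
ft_force: [0.6, -0.6, -0.1]
grip_width: 0.698
time: 18.3
position: [0.4835, -0.3753, 0.1969]
tool_rot: [3.127, -0.295, 0.001]
ft_force: [0.4, 0.3, 0.5]
grip_width: 1.004
(array([ 483.52406178, -375.27100118,  196.89387961]), np.float64(-0.18826612408885612))
```

View pics/t4.png

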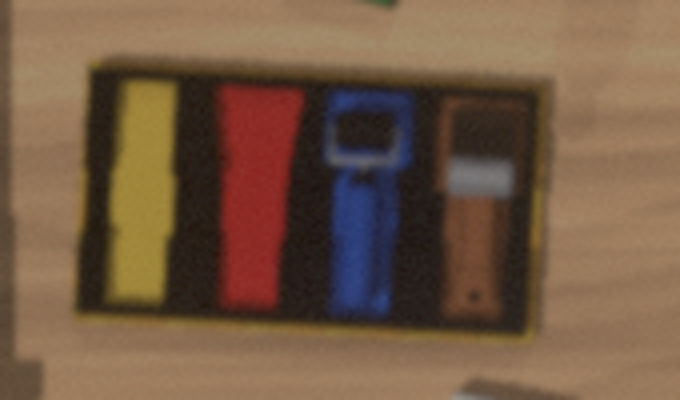

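The brush lies in the brown cut-out, with the ferrule at (480,178) and bristles (487,130) inside the paddle. Scraper next.

```bash
python3 -m jog '[[0,-26,-50,0],[0,-26,-110,0],[0,-26,-150,0],[0,-26,-170,0],[0,-26,-185,0],[0,-26,-192,0],[0,-26,-193,0],[0,-26,-193,0]]'
python3 -m jog '[[0,0,0,0],[0,0,0,0],[0,0,0,0],[0,0,0,0],[0,0,0,0],[0,0,0,0],[0,0,0,0],[0,0,0,0]]' -1 25
python3 -m jog '[[0,0,40,0],[0,0,90,0],[0,50,130,0],[0,110,150,0],[10,170,150,0.06],[20,230,150,0.12],[30,285,150,0.12],[40,340,150,0.12]]'
python3 -m jog '[[5,60,0,0],[10,120,0,0],[15,180,0,0],[20,240,0,0],[30,290,0,0],[30,290,0,0],[30,290,0,0],[30,290,0,0]]'
python3 - <<'E'
from meas import *; import pickle
print(grip())
E
```

```text
time: 19.35
position: [0.4846, -0.3998, 0.0051]
tool_rot: [3.127, -0.292, 0.002]
ft_force: [-0.2, 0.6, 0.7]
grip_width: 1.006
time: 20.35
position: [0.4838, -0.3993, 0.0038]
tool_rot: [3.128, -0.292, -0.0]
ft_force: [0.9, -0.2, -0.3]
grip_width: 0.299
time: 21.35
position: [0.5238, -0.0574, 0.154]
tool_rot: [3.139, -0.104, 0.0]
ft_force: [1.3, 0.1, -1.8]
grip_width: 0.298
time: 22.35
position: [0.5542, 0.2285, 0.1536]
tool_rot: [3.138, -0.108, -0.0]
ft_force: [0.1, -0.6, -1.2]
grip_width: 0.298
(array([554.24853632, 228.54232876, 153.64803447]), np.float64(-0.06902454242860978))
```

```bash
python3 -m jog '[[11,28,-30,0],[11,28,-70,0],[11,28,-100,0],[11,28,-115,0],[11,28,-125,0],[11,28,-132,0],[11,28,-136,0],[11,28,-138,0]]'
python3 -m jog '[[0,0,0,0],[0,0,0,0],[0,0,0,0],[0,0,0,0],[0,0,0,0],[0,0,0,0],[0,0,0,0],[0,0,0,0]]'
python3 -m jog '[[0,0,0,0],[0,0,0,0],[0,0,0,0],[0,0,0,0],[0,0,30,0],[0,0,80,0],[0,0,130,0],[0,0,180,0]]' 0.4
python3 -m jog '[[-5,-50,40,0],[-10,-110,40,0],[-20,-170,40,0],[-30,-230,40,0.05],[-40,-290,40,0.15],[-54,-340,20,0.25],[-54,-348,0,0.26],[-54,-348,-50,0.26]]' 1
python3 - <<'E'
from ax import *
print(grip())
t=cam("top"); cv2.imwrite("pics/t5.png",cv2.resize(t["image"][125:225,90:260,::-1],None,fx=4,fy=4,interpolation=cv2.INTER_CUBIC))
E
```

```text
time: 23.35
position: [0.5653, 0.2589, 0.0163]
tool_rot: [-3.14, 0.104, -0.001]
ft_force: [-0.6, 0.5, -0.9]
grip_width: 0.297
time: 24.35
position: [0.5649, 0.2588, 0.0159]
tool_rot: [3.14, -0.104, 0.0]
ft_force: [-0.3, 0.3, -1.0]
grip_width: 0.295
time: 25.35
position: [0.5647, 0.2587, 0.1976]
tool_rot: [3.14, -0.104, 0.0]
ft_force: [1.1, -0.2, -0.8]
grip_width: 0.698
time: 26.35
position: [0.5127, -0.0914, 0.1473]
tool_rot: [3.125, 0.299, 0.009]
ft_force: [0.9, 0.1, 0.3]
grip_width: 1.001
(array([512.74157257, -91.38992978, 147.29713987]), np.float64(0.19056563383936886))
```

View pics/t5.png

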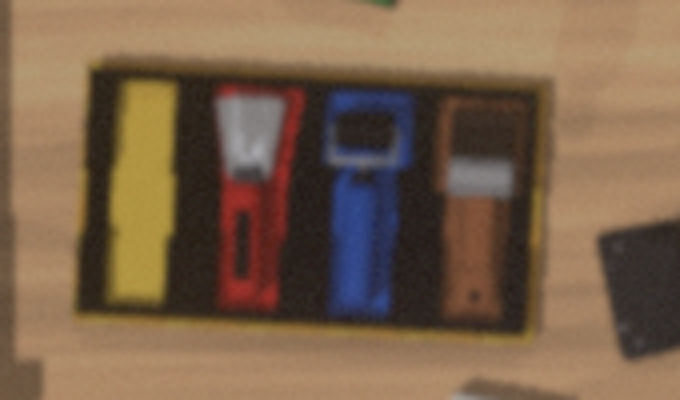

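The scraper is in the red cut-out, but its blade sits towards the left edge at (250,135), so I'll check it closely when I come back. Now grasping the cutter.

```bash
python3 -m jog '[[0,-1,-50,0],[0,-1,-90,0],[0,-1,-115,0],[0,-1,-130,0],[0,-1,-140,0],[0,-1,-143,0],[0,-1,-143,0],[0,-1,-143,0]]'
python3 -m jog '[[0,0,0,0],[0,0,0,0],[0,0,0,0],[0,0,0,0],[0,0,0,0],[0,0,0,0],[0,0,0,0],[0,0,0,0]]' -1 25
python3 -m jog '[[0,0,40,0],[0,0,90,0],[0,50,140,0],[0,110,190,0],[0,170,220,-0.06],[0,230,240,-0.12],[0,285,250,-0.18],[10,340,260,-0.25]]'
python3 -m jog '[[5,50,0,0],[10,84,0,0],[10,84,0,0],[10,84,0,0],[10,84,0,0],[10,84,0,0],[10,84,0,0],[10,84,0,0]]'
python3 - <<'E'
from ax import *
print(grip())
d=cam("wrist"); pickle.dump(d,open("w6.pkl","wb")); cv2.imwrite("pics/w6.png",cv2.resize(d["image"][:260,80:460,::-1],None,fx=2,fy=2))
E
```

```text
time: 27.4
position: [0.5115, -0.0904, 0.0036]
tool_rot: [3.126, 0.304, 0.002]
ft_force: [-1.2, 0.3, 0.6]
grip_width: 1.003
time: 28.4
position: [0.5109, -0.0904, 0.0029]
tool_rot: [3.127, 0.304, -0.0]
ft_force: [-0.3, -0.9, 0.1]
grip_width: 0.295
time: 29.4
position: [0.5186, 0.2367, 0.261]
tool_rot: [3.14, -0.093, 0.002]
ft_force: [1.5, 0.3, -0.7]
grip_width: 0.294
time: 30.4
position: [0.529, 0.3187, 0.26]
tool_rot: [3.14, -0.089, 0.0]
ft_force: [0.4, -0.2, -0.5]
grip_width: 0.294
(array([529.02090317, 318.65286143, 260.03640758]), np.float64(-0.056591527494372684))
```

View pics/w6.png

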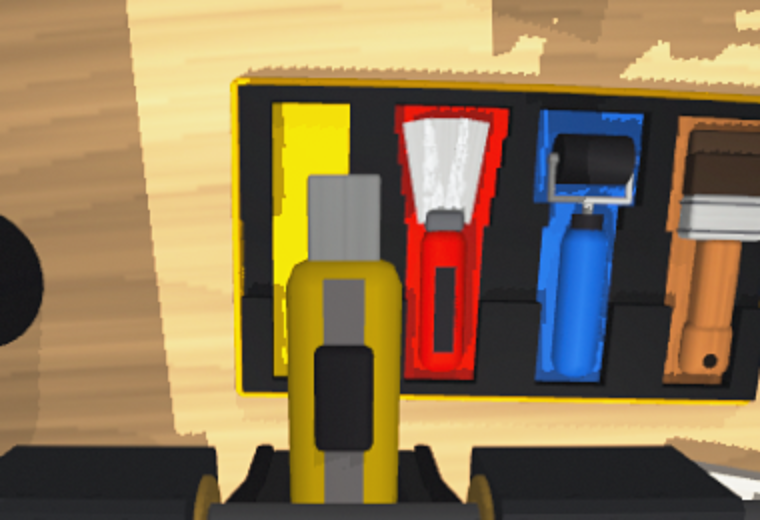

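All three placed tools lie inside their cut-outs, with lining visible around each. The scraper blade at (447,160) shows red on both sides. The cutter is held straight with its nose forward, so I'll place it.

```bash
python3 -m jog '[[20,10,-50,0],[41,19,-100,-0.013],[41,19,-150,-0.013],[41,19,-190,-0.013],[41,19,-200,-0.013],[41,19,-215,-0.013],[41,19,-225,-0.013],[41,19,-232,-0.013]]'
python3 -m jog '[[0,0,-5,0],[0,0,-9,0],[0,0,-11,0],[0,0,-12,0],[0,0,-12,0],[0,0,-12,0],[0,0,-12,0],[0,0,-12,0]]'
python3 -m jog '[[0,0,0,0],[0,0,0,0],[0,0,0,0],[0,0,0,0],[0,0,30,0],[0,0,80,0],[0,0,130,0],[0,0,180,0]]' 0.4
python3 -m jog '[[-15,-10,30,0],[-30,-20,60,0],[-40,-60,90,0],[-40,-100,120,0],[-40,-110,130,0],[-40,-110,130,0],[-40,-110,130,0],[-40,-110,130,0]]'
python3 - <<'E'
from ax import *
print(grip())
d=cam("wrist"); pickle.dump(d,open("w7.pkl","wb")); cv2.imwrite("pics/w7.png",cv2.resize(d["image"][:240,60:460,::-1],None,fx=2,fy=2))
d=cam("scene"); cv2.imwrite("pics/s7.png",cv2.resize(d["image"][90:350,60:460,::-1],None,fx=2,fy=2,interpolation=cv2.INTER_CUBIC))
E
```

```text
time: 31.45
position: [0.5705, 0.3382, 0.0284]
tool_rot: [-3.139, 0.109, -0.002]
ft_force: [-0.8, 0.1, -0.6]
grip_width: 0.295
time: 32.45
position: [0.57, 0.338, 0.016]
tool_rot: [3.14, -0.109, 0.0]
ft_force: [-0.0, -0.2, -1.3]
grip_width: 0.297
time: 33.45
position: [0.5698, 0.3379, 0.1976]
tool_rot: [-3.14, 0.108, -0.0]
ft_force: [0.0, 0.4, -0.7]
grip_width: 0.7
time: 34.45
position: [0.5292, 0.2293, 0.3247]
tool_rot: [-3.14, 0.105, 0.003]
ft_force: [-0.2, 0.2, 0.4]
grip_width: 0.699
(array([529.15070769, 229.25865747, 324.7298642 ]), np.float64(-0.06670075611404735))
```

View pics/w7.png

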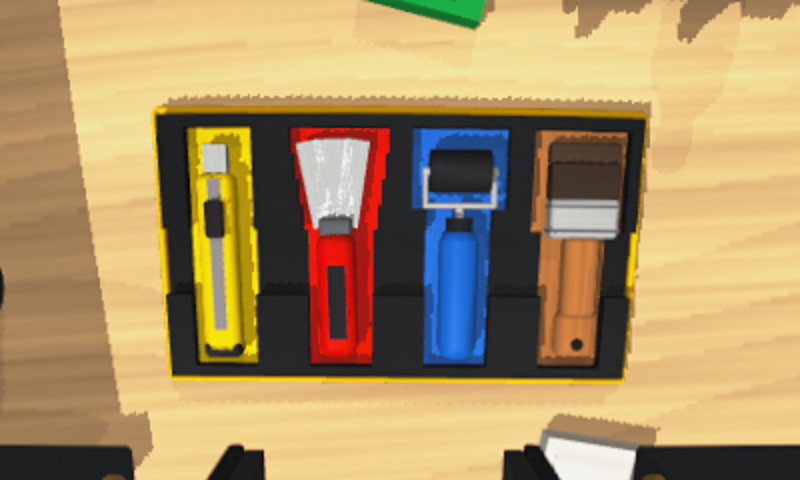

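View pics/s7.png

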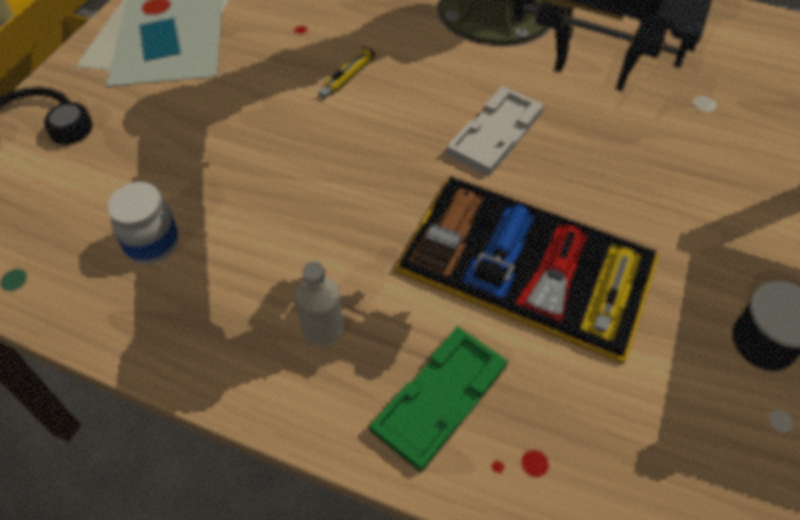

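All four tools are in place and both bystanders are standing where they were. The scraper's left blade edge at (297,150) is close to the wall, so I'll zoom in once.

```bash
python3 - <<'E'
from ax import *
d=pickle.load(open("w7.pkl","rb")); cv2.imwrite("pics/z7.png",cv2.resize(d["image"][55:190,195:265,::-1],None,fx=4.4,fy=4.4,interpolation=cv2.INTER_NEAREST))
E
```

```text
(no output)
```

View pics/z7.png

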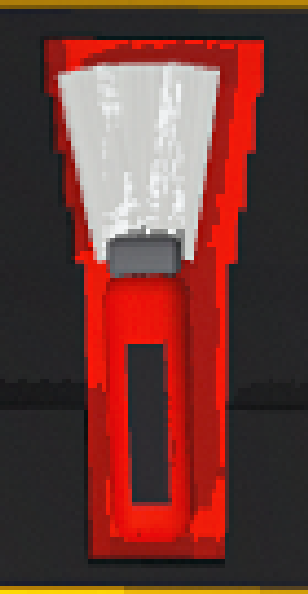

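Red lining shows all round the blade, so the scraper is clear of the walls and down on the floor. The gripper is clear too, so I'm handing in.

```bash
python3 -c "
from bench import *
print(close_job())"
```

```text
the job is handed in; nothing more can be done
None
```

The brayer, flat brush, scraper and cutter (the one farthest from the base) are each in the cut-out of their own colour, working ends towards +x. I placed them in the order listed and handed the job in at about 34.5 s of the 128 s allowed.

- **Fit:** The last wrist view shows all four tools inside their cut-outs with lining visible around them. I judged "fully down" from the wrist views and the release heights (TCP 16 mm); I had no direct height measurement.
- **Scraper:** It sits a few millimetres left of centre and turned slightly. A zoomed crop showed red lining on both sides of the blade, so it isn't resting on the foam.
- **Bystanders:** In the last scene view the glue tub and squeeze bottle are upright and appear unmoved. The gripper was open and about 0.32 m up when I handed in.
- **Force:** Setting the brush down gave a brief wrist reading of about 23 N; every other reading at the end of a move stayed under 3 N.
- **Measurements that disagreed:** The first top-view angles for the T-shaped cut-outs were skewed, from -0.02 to -0.13 rad. I used the wrist-view values instead, about -0.07 rad, which matched the given sizes to a few millimetres.

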